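# Open a push-and-turn safety bottle in its holder

## Robot

A 6-joint arm with a two-finger parallel gripper is mounted at the origin on a cart in front of the work surface, level with it; the furniture and walls round the work are solid. World frame = base frame: x ahead of the robot, y to its left, z up, the work surface at z = 0. Lengths are in m, angles in rad, forces in N, time in s.
With the tool pointing down it reaches from about 0.35 to 0.775 m from the base axis. Payload 5.5 kg.
Tool frame: the origin (TCP) lies between the finger pads; the fingertips stand 11 mm ahead of it and the grasp point (between the pads) lies 8 mm behind it (tips_ahead is the distance from the TCP to the fingertips, in m); z points along the fingers, y is the line along which they close (so a half turn about z gives the same grasp; the last joint's range is limited). The gripper opens to 85 mm and grips with 20 to 120 N. Pads are 22 mm wide; open, the fingers measure 114 mm over their backs; the gripper's body (76 mm by 85 mm) begins 54 mm behind the grasp point. The pads swing forward as they close: fully open they stand 13 mm farther back than shut.
Start: joints at [-1.334, 0.313, 0.046, 1.304, 0, 1.431], TCP at [0.212, -0.535, 0.221] pointing down, gripper open.
Joint ranges: [-2.76, 2.76], [-0.86, 1.69], [-1.03, 1.26], [-2.2, 2.34], [-1.47, 1.5], [-3.14, 3.14]. Speed limits (rad/s): [2.57, 2.57, 3.14, 3.14, 3.14, 3.14].

## Interface

Orientations are given as a unit quaternion [w, x, y, z].
In Python, from workcell import * gives the robot as it stands. The module is installed in compiled form; this text tells all that it offers.
- The arm moves only by the tool jog_arm, never from a script. Its argument "moves" is a list of rows, each an object with "fingers": the closure, from 0 (fully open) to 1 (shut); "slide": the shift along the tool's x, y, z in mm, a list of three; "angular": the turn, a rotation vector about the tool's x, y, z in degrees, a list of three. A call has 1 to 10 rows; each row is the pose to reach, as a shift and turn from the pose commanded when the call began, along the tool's axes at that moment; what a row does not reach only later rows make up. A row lasts 1/12 s, in which the tool goes at most 41.7 mm and 7.16 degrees, less where a joint would pass 70% of its speed; a pose out of reach is approached as far as the arm can. A call with a gripper value outside its range is refused whole. The fingers move at their own pace and stop on an object; "squeeze" is the grip in N (left out, the last holds). Time passes only in rows, so rows that repeat a pose let the fingers close. It gives the time, the measured TCP pose, the force, the opening and the grip force at its end, in the units of the state.
- get_state(): the state, without advancing time (a new reading comes with each control period).
- read_camera(name): name is "side" or "top"; returns a dict with "color" (420x560x3 uint8, red, green, blue), "fovy" (degrees; the focal length in pixels is half the picture's height over the tangent of half this angle, whatever the lens; pixels are square), "cx", "cy" (the principal point, pixels), "world_from_camera" (4x4, takes a point from camera to world coordinates). Camera axes: x right, y down, z forward; pixel columns grow to the right and rows downward; lengths in m; the calibration is good to about 2 mm. A picture is of the moment at which its call begins. There is no depth.
- hand_in(): hands the job in; it is judged then, once.
Trained networks look in a picture, given as the dict that the camera call returned (one of the last four; its "shot" number tells which), for a name from the list of things; names that differ only in an ending like _2 or _b are one class to them, and where a whole thing is asked for, a point or a joint stands for the part that bears it (a point fixed in the world has none). Each returns a list of dicts, best first, with "p" (0 to 1); they miss things now and then, are a little off and sometimes report something else, mostly with a low value. They report only what shows in the picture. A call takes as long as a camera call. They do not tell look-alikes from the thing itself.
- look_for(target, picture): "point" ([column, row] in pixels, amid what is visible of it).
- tip_of(target, picture): "point" ([column, row] in pixels: a listed point, or the origin of a listed thing).
The state is a dict: "clock": time; "joint_pos": joint angles; "qvel": joint speeds; "tau": joint torques, N m; "tcp_pos": TCP position; "orientation": TCP orientation; "wrist_force": force on the tool from outside, world axes, zero at the start; "ft_torque": the same for the moment, N m; "finger_gap": finger opening in m; "grip_force": force on a finger pad.
Only numpy, scipy, OpenCV 4.12 (cv2) and the standard library are available. Lean on these libraries where they do the work, as an engineer would, in place of code of your own. Each camera call takes 0.05 s, during which the arm holds its last target. There are 200 camera calls.

## Task

Stand the square capped bottle fully home in the square pocket of the metal holder, where it cannot spin. Then open its safety cap: press the cap down against its spring, turn it anticlockwise (seen from above) a little less than a quarter turn while it is pressed, lift it straight off, and finish still gripping the cap, level and at rest, about 5 cm above the bottle's mouth, with the bottle left upright in the pocket. Do not disturb the beaker, the small sample jar or the steel tube fitting.

Things in the scene. Friction and masses are not known exactly. Their poses are not given: they have to be found in the camera images.
- bottle_centre (a point): White plastic bottle, loose on the worktop, about 0.25 kg: square body 56x56 mm, 72 mm high, edges rounded 5 mm; the point is the body's middle, 36 mm above the underside; z up, x and y square to its sides. Shoulder 52 mm wide at height 72 mm, collar 44 mm wide at 82 to 87 mm; with the cap on 127 mm high. It may be lifted by its locked cap.
- bottle_mouth (a point): Centre of the bottle's mouth, on top of its round neck (26 mm diameter), 114 mm above the bottle's underside; hidden under the cap at first. Axes as the bottle's.
- cap_centre (a point): Grey round ribbed safety cap, 46 mm diameter, 34 mm high; the point is its middle, 110 mm above the bottle's underside when locked. Grip it round the upper 25 mm of its side. z up, x along its two inner lugs, parallel to the bottle's x when locked (within 0.15 rad: all the play it has). Pressed more than 3 mm it can turn, anticlockwise from above (+yaw) only.
- cap_top (a point): Centre of the cap's flat top (two raised arrows), 17 mm above the cap's middle. A spring resists pressing: 6 N to start, 9 N fully down, hard stop at 6 mm; 4 to 5 mm is right. Keep pressing while turning: between 0.75 and 2.3 rad of turn from locked it is free and lifts straight off; 1.1 to 1.4 rad is right. It then rises a little by its spring.
- pocket_floor (a point): Fixed aluminium block 90x90 mm, 30 mm high, with a square pocket 60 mm wide, 24 mm deep, mouth chamfered 4 mm; the point is the centre of the pocket's floor, 6 mm above the worktop, 24 mm below the block's top; x and y square to the pocket's sides, z up. The bottle fits in any of its four quarter-turn positions with 2 mm play on each side.
- beaker: bystander: clear plastic beaker, 54 mm diameter, 70 mm high; origin at the centre of its underside
- sample_jar: bystander: small sample jar with a black screw cap, 42 mm diameter, 64 mm high; origin at the centre of its underside
- union_steel: bystander: steel tube fitting, 19x47x17 mm, lying on the worktop; origin at the centre of its underside
Things that resemble listed ones, but are neither listed nor needed, are in the scene too. There is more than one size of the part that bears pocket_floor; the job needs the larger.

How it is judged:
On the way, in this order (a step that is already met when the one before it is completed fails the run):
1. the bottle stands fully home in the holder's pocket with its cap still locked on (z of bottle_centre in the frame of pocket_floor between 0.032 and 0.04 m and horizontal distance between bottle_centre and pocket_floor below 0.008 m and angle between bottle_centre's own z axis and vertical below 0.1 rad and z of cap_centre in the frame of bottle_centre below 0.077 m and angle between the x axis of cap_centre and the x axis of bottle_centre, either way round below 0.3 rad), for 0.2 s.
2. with the bottle in the pocket, the cap is turned while it is pressed down (z of bottle_centre in the frame of pocket_floor between 0.032 and 0.04 m and horizontal distance between bottle_centre and pocket_floor below 0.008 m and angle between bottle_centre's own z axis and vertical below 0.1 rad and z of cap_centre in the frame of bottle_centre below 0.0725 m and angle between the x axis of cap_centre and the x axis of bottle_centre, either way round above 0.45 rad).
At the end, for the whole second after the job is handed in: The bottle stands in the pocket (underside within 4 mm of the pocket floor, within 8 mm of its centre, tilt under 0.1 rad); the fingers hold the cap at rest, touching nothing else, within 35 mm sideways of the bottle's axis, tilt under 0.25 rad, its underside 20 to 120 mm above the bottle's mouth (z of bottle_centre in the frame of pocket_floor between 0.032 and 0.04 m and horizontal distance between bottle_centre and pocket_floor below 0.008 m and angle between bottle_centre's own z axis and vertical below 0.1 rad and z of cap_centre in the frame of bottle_centre between 0.115 and 0.215 m and horizontal distance between cap_centre and bottle_centre below 0.035 m and angle between cap_centre's own z axis and vertical below 0.25 rad and contact force between the fingers and cap above 1 N and contact force between each of cap, the fingers and bottle below 0.1 N and linear speed of cap below 0.03 m/s); the arm keeps its last pose, push and grip.
It fails at once if a bystander (beaker) is pushed over 20 mm or tipped (distance of beaker from where it was at the start of the episode above 0.02 m or angle between beaker's own z axis and vertical above 0.4 rad).
It fails at once if a bystander (sample_jar) is pushed over 20 mm or tipped (distance of sample_jar from where it was at the start of the episode above 0.02 m or angle between sample_jar's own z axis and vertical above 0.4 rad).
It fails at once if a bystander (union_steel) is pushed over 20 mm or tipped (distance of union_steel from where it was at the start of the episode above 0.02 m or angle between union_steel's own z axis and vertical above 0.4 rad).
It fails at once if the bottle is tipped over (angle between bottle_centre's own z axis and vertical above 0.7 rad).
It also fails if it takes over 45 s, if anything falls off the work surface, if the arm or the gripper's body presses on something with over 40 N, if the wrist force passes 120 N, or if a joint passes its speed limit or range.

## Working session

There is one attempt and no reset: what is moved stays moved. The work goes in short steps, Python scripts to look and compute and a tool call to move; the robot and the scene stay as the last step left them, time stands still between calls to the robot, and variables do not carry over. Pictures are saved under pics/ and viewed, at most 10 in all, crops included, and the job is handed in when it is done.

Besides the shell and the picture viewer there is one more tool, called after "Request:" as name([rows], argument=value, ...), one row to a line, values as JSON. jog_arm: Moves the arm, as the interface text tells. Its arguments: {"type":"object","properties":{"moves":{"type":"array","items":{"type":"object","properties":{"fingers":{"type":"number"},"slide":{"type":"array","items":{"type":"number"}},"angular":{"type":"array","items":{"type":"number"}}}}},"squeeze":{"type":"number"}},"required":["moves"]}

```bash
mkdir -p pics; cat > h.py <<'E'
from workcell import *
import numpy as np, cv2
from scipy.spatial.transform import Rotation as R
def ray(p,uv):
    f=p["color"].shape[0]/2/np.tan(np.radians(p["fovy"])/2); T=np.array(p["world_from_camera"])
    return T[:3,3],T[:3,:3]@np.array([(uv[0]-p["cx"])/f,(uv[1]-p["cy"])/f,1])
def at_z(p,uv,z):
    o,d=ray(p,uv); return o+d*(z-o[2])/d[2]
def proj(p,X):
    f=p["color"].shape[0]/2/np.tan(np.radians(p["fovy"])/2); T=np.array(p["world_from_camera"])
    c=T[:3,:3].T@(np.array(X)-T[:3,3]); return np.array([p["cx"]+f*c[0]/c[2],p["cy"]+f*c[1]/c[2]])
def save(p,n): cv2.imwrite("pics/"+n,p["color"][:,:,::-1])
E
python3 - <<'E'
from h import *
np.set_printoptions(precision=4,suppress=True)
print(get_state())
Z=dict(cap_top=.127,cap_centre=.11,bottle_centre=.036,pocket_floor=.006,beaker=0,sample_jar=0,union_steel=0)
for c in("top","side"):
    p=read_camera(c);save(p,c+"0.png");print(c,p["fovy"],p["cx"],p["cy"],np.array(p["world_from_camera"]))
    for n,z in Z.items():
        for d in tip_of(n,p)[:4]: print(n,round(d["p"],2),np.round(d["point"],1),at_z(p,d["point"],z))
E
```

```text
{'clock': 0.0, 'joint_pos': array([-1.3336,  0.314 ,  0.045 ,  1.3036, -0.    ,  1.4312]), 'qvel': array([ 0.0005,  0.0005,  0.0003, -0.0001,  0.0012,  0.0008]), 'tau': array([  0.0002, -48.0622,  29.8536,   0.0195,  -0.0002,   0.    ]), 'tcp_pos': array([ 0.2114, -0.5341,  0.2197]), 'orientation': array([-0.0009,  0.9823,  0.1873, -0.0001]), 'wrist_force': array([ 0.7024, -0.2836, -0.4321]), 'ft_torque': array([ 0.007 ,  0.0047, -0.0163]), 'grip_force': 0.0, 'finger_gap': 0.08531543992041526}
top 51.56964570552825 283.58322758535786 208.89521734369046 [[ 0.0247 -0.9823  0.1856  0.3612]
 [-0.9994 -0.0199  0.0276  0.1017]
 [-0.0234 -0.1862 -0.9822  1.0361]
 [ 0.      0.      0.      1.    ]]
cap_top 0.96 [438.2 246.5] [ 0.46  -0.196  0.127]
cap_top 0.26 [334.1 185. ] [0.5873 0.0201 0.127 ]
cap_centre 0.88 [431.4 247.3] [ 0.4598 -0.1872  0.11  ]
cap_centre 0.43 [433.3 245.8] [ 0.4631 -0.1913  0.11  ]
bottle_centre 0.89 [420.2 245.1] [ 0.4722 -0.185   0.036 ]
pocket_floor 0.69 [248.2 232.6] [0.4964 0.2139 0.006 ]
pocket_floor 0.57 [303.2 228.2] [0.5098 0.0826 0.006 ]
pocket_floor 0.34 [
[... 343 characters left out ...]
 [-0.4101  0.5175 -0.751   0.8683]
 [ 0.0043 -0.8223 -0.569   0.6872]
 [ 0.      0.      0.      1.    ]]
cap_top 0.7 [364.  133.3] [ 0.4642 -0.1918  0.127 ]
cap_top 0.36 [358.2 168. ] [ 0.4289 -0.0399  0.127 ]
cap_centre 0.82 [364.3 143.8] [ 0.4566 -0.1748  0.11  ]
bottle_centre 0.74 [360.6 169.8] [ 0.4612 -0.182   0.036 ]
bottle_centre 0.21 [276.2 281.7] [0.4806 0.2451 0.036 ]
pocket_floor 0.97 [295.8 236.5] [0.5146 0.0784 0.006 ]
pocket_floor 0.83 [274.3 279. ] [0.5006 0.2113 0.006 ]
beaker 0.59 [266.9 363.1] [0.4316 0.3844 0.    ]
sample_jar 0.97 [261.4 213.2] [0.6192 0.0273 0.    ]
sample_jar 0.61 [274.4 281.9] [0.4999 0.2125 0.    ]
union_steel 0.79 [185.5 296.1] [0.6302 0.3124 0.    ]
```

View pics/top0.png

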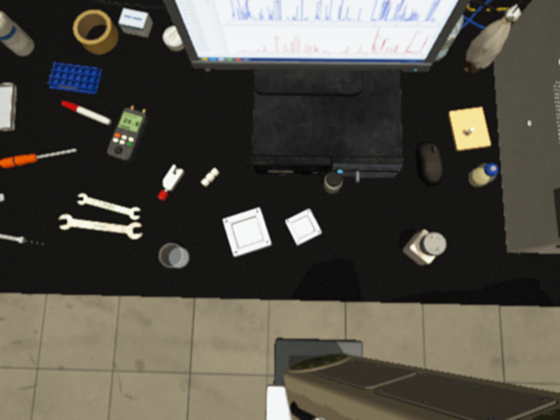

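View pics/side0.png

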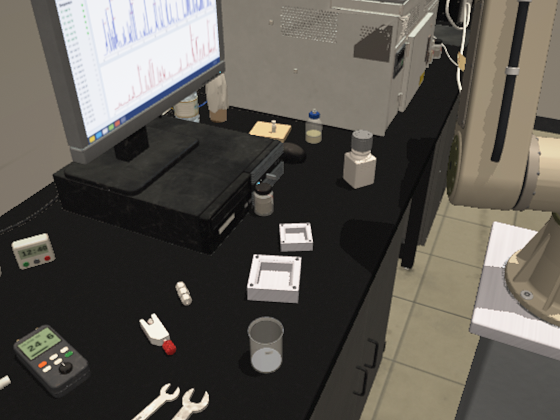

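Large holder is at top (246,232) and side (274,279). Its look-alike is the small holder at top (303,227) and side (296,237). The square bottle with the grey cap is at top (428,246) and side (361,160). Its look-alikes are the blue-capped vial at top (484,175) and side (314,128), and the black-capped sample jar at top (333,183). I choose the bottle at (428,246) and the large holder at (246,232). Next I'll measure them in rectified close crops.

```bash
cat >> h.py <<'E'
def rect(p,c,z,half=.075,s=3000):
    n=int(2*half*s); P=[(c[0]+half,c[1]+half),(c[0]+half,c[1]-half),(c[0]-half,c[1]-half),(c[0]-half,c[1]+half)]
    src=np.float32([proj(p,(x,y,z)) for x,y in P]); dst=np.float32([[0,0],[n,0],[n,n],[0,n]])
    return cv2.warpPerspective(p["color"],cv2.getPerspectiveTransform(src,dst),(n,n),flags=cv2.INTER_CUBIC)[:,:,::-1]
# rectified: up = +x, left = +y
E
python3 - <<'E'
from h import *
rows=[]
for c in("top","side"):
    p=read_camera(c)
    r=[]
    for ctr,z in(((.5,.213),.03),((.462,-.19),.127),((.462,-.19),.072)):
        im=rect(p,ctr,z,.07,1800).copy()
        if z==.03:
            g=cv2.cvtColor(im,cv2.COLOR_BGR2GRAY);m=(g>110).astype(np.uint8)
            m=cv2.morphologyEx(m,cv2.MORPH_OPEN,np.ones((5,5)))
            k=max(cv2.findContours(m,cv2.RETR_EXTERNAL,2)[0],key=cv2.contourArea)
            b=cv2.minAreaRect(k);print(c,b[0],np.array(b[1])/1.8,b[2],"xy",ctr[0]+.07-b[0][1]/1800,ctr[1]+.07-b[0][0]/1800)
        n=len(im);cv2.line(im,(n//2,0),(n//2,n),(0,0,255),1);cv2.line(im,(0,n//2),(n,n//2),(0,0,255),1)
        r.append(im)
    rows.append(np.hstack(r))
cv2.imwrite("pics/crop.png",np.vstack(rows))
E
```

```text
top (121.46381378173828, 133.12704467773438) [95.8975135  94.57509359] 70.58851623535156 xy 0.4960405307345921 0.21552010345458988
side (96.82869720458984, 139.4219512939453) [ 92.35890706 120.85788303] 70.37774658203125 xy 0.49254336039225266 0.22920627933078344
```

View pics/crop.png

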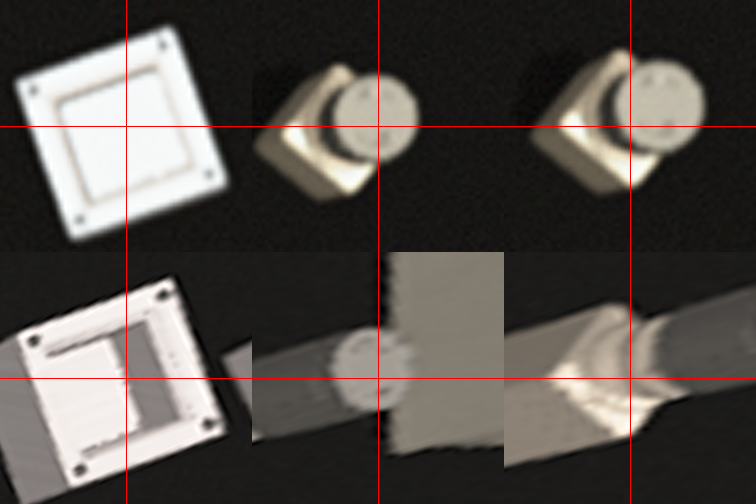

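Both views agree: cap at about (0.4665, -0.1875), large holder at about (0.497, 0.216) with yaw about 19°, and bottle yaw about 51°. The crop confirms the square grey-capped bottle and the 90 mm block.

```bash
cat >> h.py <<'E'
def go(pos,yaw,s=None):
    s=s or get_state(); q=R.from_quat(np.roll(s["orientation"],-1))
    t=R.from_euler('ZX',[yaw,180],degrees=True)
    print("yaw now",np.degrees(np.arctan2(*q.as_matrix()[1::-1,0])).round(1),"slide",(q.inv().apply(np.array(pos)-s["tcp_pos"])*1000).round(1),"ang",np.degrees((q.inv()*t).as_rotvec()).round(1))
E
python3 - <<'E'
from h import *
go((.33,-.29,.22),50); go((.4665,-.1875,.20),100)
E
```

```text
yaw now 21.6 slide [ 200.2 -183.9    0.6] ang [  0.    0.  -28.4]
yaw now 21.6 slide [ 364.8 -229.    20.6] ang [  0.    0.  -78.4]
```

Request:
jog_arm([
  {"slide": [200, -184, 0], "angular": [0, 0, -28], "fingers": 0},
  {"slide": [200, -184, 0], "angular": [0, 0, -28], "fingers": 0},
  {"slide": [200, -184, 0], "angular": [0, 0, -35], "fingers": 0},
  {"slide": [200, -184, 0], "angular": [0, 0, -35], "fingers": 0},
  {"slide": [200, -184, 0], "angular": [0, 0, -50], "fingers": 0},
  {"slide": [200, -184, 0], "angular": [0, 0, -50], "fingers": 0},
  {"slide": [365, -229, 20], "angular": [0, 0, -78], "fingers": 0},
  {"slide": [365, -229, 20], "angular": [0, 0, -78], "fingers": 0},
  {"slide": [365, -229, 20], "angular": [0, 0, -78], "fingers": 0},
  {"slide": [365, -229, 20], "angular": [0, 0, -78], "fingers": 0},
])

```text
clock: 1.73
tcp_pos: [0.4489, -0.2018, 0.2035]
orientation: [0.001, 0.685, 0.729, 0.0]
wrist_force: [1.0, -0.7, 0.7]
finger_gap: 0.0853
grip_force: 0.0
```

Request:
jog_arm([
  {"slide": [0, 0, 0], "fingers": 0},
])

```text
schema error: expected keys fingers, slide, angular
```

```bash
python3 - <<'E'
from h import *
print(get_state()["tcp_pos"],get_state()["joint_pos"]); go((.4665,-.1875,.20),100);go((.4665,-.1875,.113),100)
E
```

```text
[ 0.44891762 -0.20181184  0.20352773] [-5.85624450e-01  1.58335889e-01 -1.96866722e-01  1.21419762e+00
 -1.85444461e-04  9.23103055e-01]
yaw now 93.6 slide [13.2 18.4  3.5] ang [ 0.1  0.1 -6.4]
yaw now 93.6 slide [13.3 18.3 90.5] ang [ 0.1  0.1 -6.4]
```

Request:
jog_arm([
  {"slide": [0, 0, 0], "angular": [0, 0, 0], "fingers": 0},
  {"slide": [0, 0, 0], "angular": [0, 0, 0], "fingers": 0},
  {"slide": [0, 0, 0], "angular": [0, 0, 0], "fingers": 0},
])

```text
clock: 1.98
tcp_pos: [0.4475, -0.2032, 0.2031]
orientation: [-0.0, 0.687, 0.727, -0.0]
wrist_force: [-0.2, -0.6, 1.0]
finger_gap: 0.0854
grip_force: 0.0
```

```bash
python3 - <<'E'
from h import *
s=get_state();print(s["tcp_pos"],s["qvel"]);go((.4665,-.1875,.113),100)
p=read_camera("side");im=rect(p,(.4665,-.1875),.127,.07,2400)
a=p["color"][:, :,::-1][60:220,260:460];cv2.imwrite("pics/pre.png",cv2.resize(a,None,fx=4,fy=3.7,interpolation=2))
E
```

```text
[ 0.44749219 -0.20315748  0.20314043] [-0.03734467 -0.00910992 -0.00468051  0.00170129  0.00085984  0.00090894]
yaw now 93.2 slide [14.6 19.9 90.1] ang [-0.   0.  -6.8]
```

View pics/pre.png

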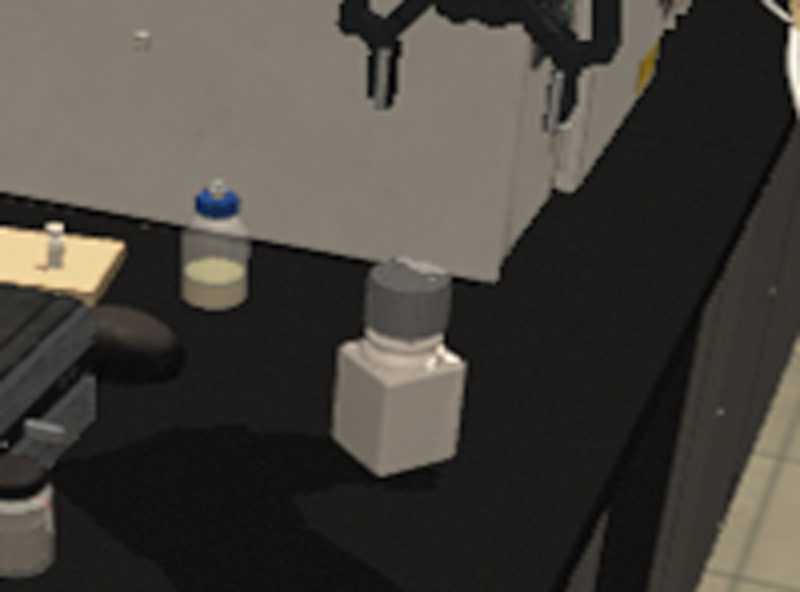

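The crop shows the square bottle with its grey cap (about (408,300) in the crop, (362,141) in the full image), with the open fingers above and behind it. I'll align, then descend.

Request:
jog_arm([
  {"slide": [14.5, 20, 10], "angular": [0, 0, -6.8], "fingers": 0},
  {"slide": [14.5, 20, 30], "angular": [0, 0, -6.8], "fingers": 0},
  {"slide": [14.5, 20, 50], "angular": [0, 0, -6.8], "fingers": 0},
  {"slide": [14.5, 20, 65], "angular": [0, 0, -6.8], "fingers": 0},
  {"slide": [14.5, 20, 80], "angular": [0, 0, -6.8], "fingers": 0},
  {"slide": [14.5, 20, 88], "angular": [0, 0, -6.8], "fingers": 0},
  {"slide": [14.5, 20, 90], "angular": [0, 0, -6.8], "fingers": 0},
  {"slide": [14.5, 20, 90], "angular": [0, 0, -6.8], "fingers": 0},
  {"slide": [14.5, 20, 90], "angular": [0, 0, -6.8], "fingers": 0},
])

```text
clock: 2.78
tcp_pos: [0.4669, -0.1887, 0.114]
orientation: [0.001, 0.643, 0.766, 0.0]
wrist_force: [-0.9, 0.6, 0.7]
finger_gap: 0.0856
grip_force: 0.0
```

Request:
jog_arm([
  {"slide": [0, 0, 0], "angular": [0, 0, 0], "fingers": 1},
  {"slide": [0, 0, 0], "angular": [0, 0, 0], "fingers": 1},
  {"slide": [0, 0, 0], "angular": [0, 0, 0], "fingers": 1},
  {"slide": [0, 0, 0], "angular": [0, 0, 0], "fingers": 1},
  {"slide": [0, 0, 0], "angular": [0, 0, 0], "fingers": 1},
  {"slide": [0, 0, 0], "angular": [0, 0, 0], "fingers": 1},
  {"slide": [0, 0, 0], "angular": [0, 0, 0], "fingers": 1},
], squeeze=60)

```text
clock: 3.37
tcp_pos: [0.47, -0.189, 0.1157]
orientation: [0.004, 0.643, 0.766, 0.001]
wrist_force: [4.6, 0.8, 6.2]
finger_gap: 0.0005
grip_force: 2.9
```

```bash
python3 - <<'E'
from h import *
p=read_camera("side")
a=p["color"][:, :,::-1][60:220,260:460];A=cv2.resize(a,(400,320),interpolation=2)
p=read_camera("top");a=p["color"][:, :,::-1][170:330,350:550];B=cv2.resize(a,(400,320),interpolation=2)
cv2.imwrite("pics/g1.png",np.hstack([A,B]))
E
```

```text
(no output)
```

View pics/g1.png

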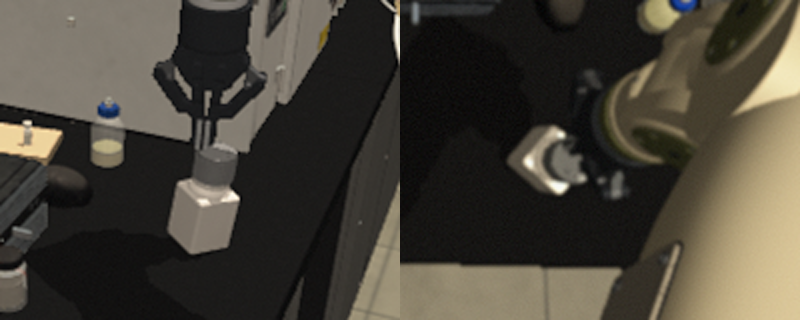

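```bash
python3 - <<'E'
from h import *
s=get_state();print(s["tcp_pos"],s["wrist_force"])
T=R.from_quat(np.roll(s["orientation"],-1)).as_matrix()
for c in("top","side"):
    p=read_camera(c);print(c,"tcp px",proj(p,s["tcp_pos"]).round(1),"60mm up",proj(p,s["tcp_pos"]-.06*T[:,2]).round(1))
    for n,z in dict(cap_top=.127,cap_centre=.11,bottle_centre=.036).items():
        for d in tip_of(n,p)[:2]: print(n,round(d["p"],2),np.round(d["point"],1),at_z(p,d["point"],z).round(4))
E
```

```text
[ 0.47031819 -0.18906601  0.1158011 ] [2.99119412 0.43044255 8.28277253]
top tcp px [433.  242.1] 60mm up [442.4 238.9]
cap_top 0.68 [437.3 251.5] [ 0.4495 -0.1937  0.127 ]
cap_centre 0.61 [429.5 252.4] [ 0.4489 -0.1828  0.11  ]
side tcp px [360.6 137.7] 60mm up [363.  113.7]
cap_top 0.89 [369.5 137.5] [ 0.4468 -0.1774  0.127 ]
cap_centre 0.58 [368.4 141.7] [ 0.4511 -0.1884  0.11  ]
cap_centre 0.32 [261.1 212.3] [0.5511 0.1596 0.11  ]
bottle_centre 0.92 [357.2 164.6] [ 0.476  -0.2016  0.036 ]
```

```bash
cat >> h.py <<'E'
def tri(a,ua,b,ub):
    M=[];v=[]
    for p,u in((a,ua),(b,ub)):
        o,d=ray(p,u);d=d/np.linalg.norm(d);P=np.eye(3)-np.outer(d,d);M.append(P);v.append(P@o)
    return np.linalg.lstsq(np.vstack(M),np.hstack(v),rcond=None)[0]
E
python3 - <<'E'
from h import *
a=read_camera("top");b=read_camera("side");X={}
for n in("cap_top","cap_centre","bottle_centre"):
    A=tip_of(n,a);B=tip_of(n,b)
    if A and B: X[n]=tri(a,A[0]["point"],b,B[0]["point"]);print(n,X[n].round(4),round(A[0]["p"],2),round(B[0]["p"],2),np.round(A[0]["point"]),np.round(B[0]["point"]))
A=cv2.resize(b["color"][100:200,320:400,::-1],(400,500),interpolation=cv2.INTER_CUBIC)
B=cv2.resize(a["color"][200:300,390:470,::-1],(400,500),interpolation=cv2.INTER_CUBIC)
cv2.imwrite("pics/g2.png",np.hstack([A,B]))
E
```

```text
cap_top [ 0.4554 -0.1933  0.1236] 0.82 0.74 [436. 247.] [369. 135.]
cap_centre [ 0.4485 -0.1893  0.108 ] 0.52 0.79 [432. 253.] [369. 142.]
bottle_centre [ 0.464  -0.1862  0.0406] 0.68 0.71 [422. 249.] [360. 167.]
```

View pics/g2.png

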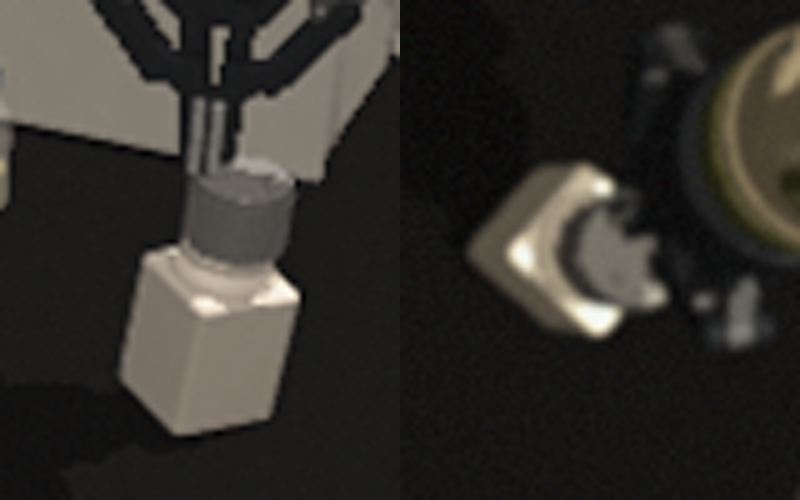

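The bottle leans about 0.2 rad toward -x, with the shut fingers on the +x side of the cap (crop (210,160), cap at (240,210)). So the grasp missed. I'll back the fingers off gently toward +x so the bottle rights itself, then rise and look.

Request:
jog_arm([
  {"slide": [0, 5, 0], "angular": [0, 0, 0], "fingers": 1},
  {"slide": [0, 10, 0], "angular": [0, 0, 0], "fingers": 1},
  {"slide": [0, 15, 0], "angular": [0, 0, 0], "fingers": 1},
  {"slide": [0, 20, 0], "angular": [0, 0, 0], "fingers": 1},
  {"slide": [0, 25, -5], "angular": [0, 0, 0], "fingers": 1},
  {"slide": [0, 30, -20], "angular": [0, 0, 0], "fingers": 1},
  {"slide": [0, 30, -40], "angular": [0, 0, 0], "fingers": 1},
  {"slide": [0, 30, -60], "angular": [0, 0, 0], "fingers": 0},
  {"slide": [0, 30, -60], "angular": [0, 0, 0], "fingers": 0},
  {"slide": [0, 30, -60], "angular": [0, 0, 0], "fingers": 0},
])

```text
clock: 5.1
tcp_pos: [0.4967, -0.1826, 0.1737]
orientation: [0.0, 0.643, 0.766, -0.0]
wrist_force: [0.2, -0.3, -0.9]
finger_gap: 0.0357
grip_force: 0.0
```

```bash
python3 - <<'E'
from h import *
s=get_state();print(s["tcp_pos"],s["wrist_force"],s["finger_gap"])
a=read_camera("top");b=read_camera("side")
for n,z in dict(cap_top=.127,cap_centre=.11,bottle_centre=.036).items():
    A=tip_of(n,a);B=tip_of(n,b)
    if A and B: print(n,tri(a,A[0]["point"],b,B[0]["point"]).round(4),at_z(a,A[0]["point"],z).round(4),at_z(b,B[0]["point"],z).round(4),round(A[0]["p"],2),round(B[0]["p"],2))
T=R.from_quat(np.roll(s["orientation"],-1)).as_matrix()
B=b["color"].copy()
for k in(0,.011): cv2.circle(B,tuple(int(round(v)) for v in proj(b,s["tcp_pos"]+k*T[:,2])),1,(255,0,0),-1)
A=cv2.resize(B[70:200,310:410,::-1],(400,520),interpolation=cv2.INTER_CUBIC)
B=cv2.resize(a["color"][190:320,380:480,::-1],(400,520),interpolation=cv2.INTER_CUBIC)
cv2.imwrite("pics/g3.png",np.hstack([A,B]))
E
```

```text
[ 0.49669196 -0.18264351  0.17365896] [ 0.15859792 -0.32620445 -0.89259341] 0.03567780839396257
cap_top [ 0.4633 -0.1912  0.1283] [ 0.4642 -0.1914  0.127 ] [ 0.4631 -0.1939  0.127 ] 0.7 0.86
cap_centre [ 0.4645 -0.1868  0.1184] [ 0.4658 -0.1893  0.11  ] [ 0.4683 -0.2023  0.11  ] 0.8 0.92
bottle_centre [ 0.472  -0.1926  0.0324] [ 0.4748 -0.1908  0.036 ] [ 0.4671 -0.1873  0.036 ] 0.82 0.92
```

View pics/g3.png

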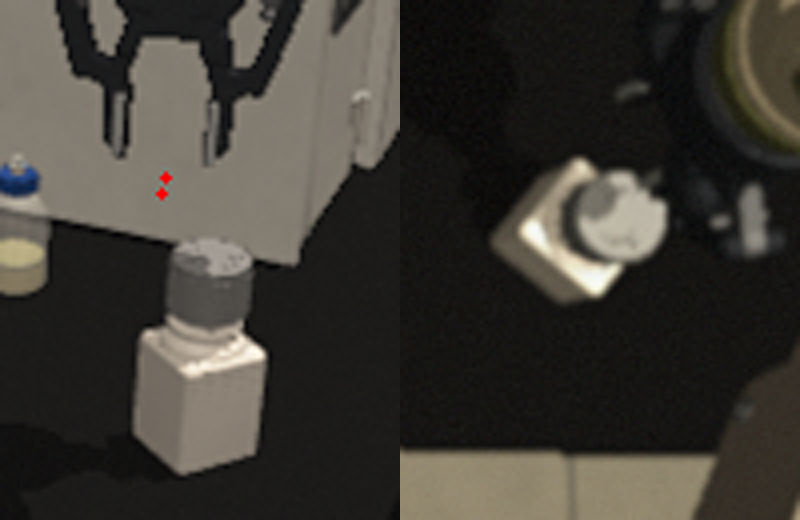

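The bottle stands upright again, its cap top at crop (210,257), full image (362,134). The fingertips ((118,155) and (212,162) in the crop) sit about 20 mm higher than the nominal tip dots suggest, so the first closing passed over the cap. I'll go deeper and check.

```bash
python3 - <<'E'
from h import *
a=read_camera("top");b=read_camera("side");s=get_state()
print(at_z(a,(435.5,244.2),.127),at_z(b,(362.5,134.3),.127),tri(a,(435.5,244.2),b,(362.5,134.3)))
# fingertip centre seen in side picture: height if below TCP axis
o,d=ray(b,(310+165/4,70+160/4)); t=s["tcp_pos"]
k=(t[0]-o[0])*d[0]+(t[1]-o[1])*d[1]; k/=d[0]**2+d[1]**2; print("tip z",o+k*d,t)
print(proj(a,t),proj(a,t-[0,0,.011]))
go((.466,-.1885,.15),100); go((.466,-.1885,.1),100)
E
```

```text
[ 0.46464136 -0.19059826  0.127     ] [ 0.46577332 -0.1856422   0.127     ] [ 0.46608928 -0.19125171  0.12413082]
tip z [ 0.49583174 -0.18261181  0.18241071] [ 0.49611541 -0.18252719  0.17285978]
[438.14370101 225.88475566] [436.3648687  226.69142423]
yaw now 100.0 slide [ -0.7 -30.7  22.9] ang [-0. -0.  0.]
yaw now 100.0 slide [ -0.7 -30.7  72.9] ang [-0. -0.  0.]
```

Request:
jog_arm([
  {"slide": [0, -15, 0], "angular": [0, 0, 0], "fingers": 0},
  {"slide": [-0.5, -30.5, 0], "angular": [0, 0, 0], "fingers": 0},
  {"slide": [-0.5, -30.5, 15], "angular": [0, 0, 0], "fingers": 0},
  {"slide": [-0.5, -30.5, 30], "angular": [0, 0, 0], "fingers": 0},
  {"slide": [-0.5, -30.5, 45], "angular": [0, 0, 0], "fingers": 0},
  {"slide": [-0.5, -30.5, 60], "angular": [0, 0, 0], "fingers": 0},
  {"slide": [-0.5, -30.5, 72], "angular": [0, 0, 0], "fingers": 0.2},
  {"slide": [-0.5, -30.5, 77], "angular": [0, 0, 0], "fingers": 0.3},
  {"slide": [-0.5, -30.5, 77], "angular": [0, 0, 0], "fingers": 0.3},
  {"slide": [-0.5, -30.5, 77], "angular": [0, 0, 0], "fingers": 0.3},
])

```text
clock: 6.43
tcp_pos: [0.4664, -0.1885, 0.0964]
orientation: [-0.0, 0.643, 0.766, -0.0]
wrist_force: [-0.7, 0.2, 0.6]
finger_gap: 0.0597
grip_force: 0.0
```

```bash
python3 - <<'E'
from h import *
s=get_state();print(s["tcp_pos"],s["wrist_force"],s["finger_gap"])
a=read_camera("top");b=read_camera("side")
A=cv2.resize(b["color"][85:195,320:400,::-1],(400,550),interpolation=cv2.INTER_CUBIC)
B=cv2.resize(a["color"][190:300,390:470,::-1],(400,550),interpolation=cv2.INTER_CUBIC)
cv2.imwrite("pics/g4.png",np.hstack([A,B]))
E
```

```text
[ 0.46638727 -0.18845326  0.09640196] [-0.69212531  0.231657    0.6445011 ] 0.05965610238939186
```

View pics/g4.png

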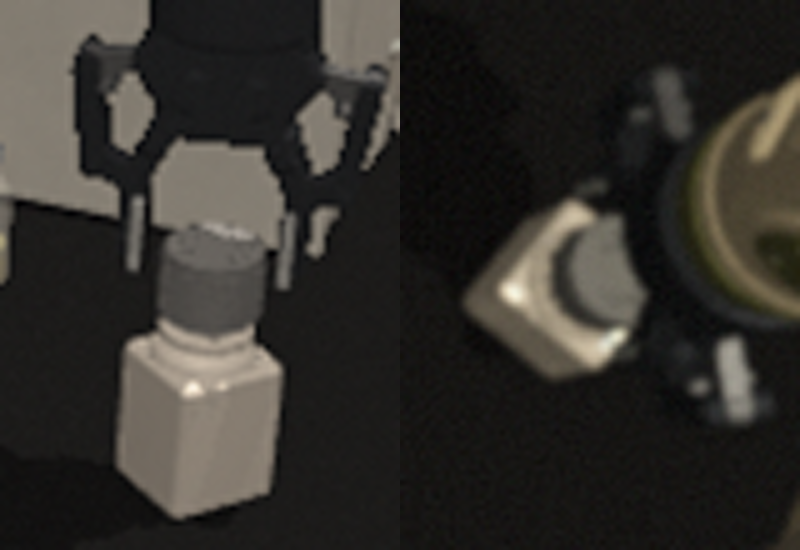

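The fingertips, at crop (133,270) and (287,290), straddle the cap (160 to 265) and reach about mid-cap height, so I'll go 5 mm deeper and close.

Request:
jog_arm([
  {"slide": [0, 0, 3], "angular": [0, 0, 0], "fingers": 0.3},
  {"slide": [0, 0, 5], "angular": [0, 0, 0], "fingers": 0.35},
  {"slide": [0, 0, 5], "angular": [0, 0, 0], "fingers": 0.4},
  {"slide": [0, 0, 5], "angular": [0, 0, 0], "fingers": 0.45},
  {"slide": [0, 0, 5], "angular": [0, 0, 0], "fingers": 0.5},
  {"slide": [0, 0, 5], "angular": [0, 0, 0], "fingers": 0.6},
  {"slide": [0, 0, 5], "angular": [0, 0, 0], "fingers": 1},
  {"slide": [0, 0, 5], "angular": [0, 0, 0], "fingers": 1},
  {"slide": [0, 0, 5], "angular": [0, 0, 0], "fingers": 1},
  {"slide": [0, 0, 5], "angular": [0, 0, 0], "fingers": 1},
], squeeze=70)

```text
clock: 7.37
tcp_pos: [0.4664, -0.1885, 0.0915]
orientation: [0.0, 0.643, 0.766, -0.0]
wrist_force: [-3.2, -0.1, 5.5]
finger_gap: 0.0445
grip_force: 70.6
```

Request:
jog_arm([
  {"slide": [0, 0, -5], "angular": [0, 0, 0], "fingers": 1},
  {"slide": [0, 0, -15], "angular": [0, 0, 0], "fingers": 1},
  {"slide": [0, 0, -30], "angular": [0, 0, 0], "fingers": 1},
  {"slide": [0, 0, -50], "angular": [0, 0, 0], "fingers": 1},
  {"slide": [0, 0, -70], "angular": [0, 0, 0], "fingers": 1},
  {"slide": [0, 0, -85], "angular": [0, 0, 0], "fingers": 1},
  {"slide": [0, 0, -90], "angular": [0, 0, 0], "fingers": 1},
  {"slide": [0, 0, -90], "angular": [0, 0, 0], "fingers": 1},
  {"slide": [0, 0, -90], "angular": [0, 0, 0], "fingers": 1},
])

```text
clock: 8.12
tcp_pos: [0.4663, -0.1882, 0.1808]
orientation: [-0.0, 0.643, 0.766, 0.0]
wrist_force: [-0.3, -0.0, -3.6]
finger_gap: 0.0444
grip_force: 72.0
```

```bash
python3 - <<'E'
from h import *
s=get_state();print(s["tcp_pos"],s["wrist_force"],s["finger_gap"],s["joint_pos"])
go((.497,.216,.18),68)
E
```

```text
[ 0.4662705  -0.1882128   0.18075919] [-3.36512084e-01 -8.28153270e-04 -3.61829903e+00] 0.04444984922654208 [-5.43497064e-01  1.90635424e-01 -2.14111279e-01  1.16636040e+00
  1.00264321e-04  8.52500393e-01]
yaw now 100.0 slide [392.7 100.6   0.9] ang [-0. -0. 32.]
```

Request:
jog_arm([
  {"slide": [15, 4, 0], "angular": [0, 0, 1], "fingers": 1},
  {"slide": [45, 11, 0], "angular": [0, 0, 4], "fingers": 1},
  {"slide": [80, 20, 0], "angular": [0, 0, 7], "fingers": 1},
  {"slide": [115, 29, 0], "angular": [0, 0, 10], "fingers": 1},
  {"slide": [150, 38, 0], "angular": [0, 0, 13], "fingers": 1},
  {"slide": [185, 47, 0], "angular": [0, 0, 16], "fingers": 1},
  {"slide": [220, 56, 0], "angular": [0, 0, 19], "fingers": 1},
  {"slide": [255, 65, 0], "angular": [0, 0, 22], "fingers": 1},
  {"slide": [290, 74, 0], "angular": [0, 0, 25], "fingers": 1},
  {"slide": [320, 82, 0], "angular": [0, 0, 27], "fingers": 1},
])

```text
clock: 8.95
tcp_pos: [0.4903, 0.1433, 0.1796]
orientation: [-0.001, 0.804, 0.594, -0.001]
wrist_force: [0.2, -1.4, -3.8]
finger_gap: 0.0442
grip_force: 71.9
```

Request:
jog_arm([
  {"slide": [0, 0, 0], "angular": [0, 0, 0], "fingers": 1},
  {"slide": [0, 0, 0], "angular": [0, 0, 0], "fingers": 1},
  {"slide": [0, 0, 0], "angular": [0, 0, 0], "fingers": 1},
])

```text
clock: 9.2
tcp_pos: [0.4905, 0.1408, 0.1799]
orientation: [-0.0, 0.803, 0.595, -0.001]
wrist_force: [0.9, -0.1, -3.6]
finger_gap: 0.0443
grip_force: 72.2
```

```bash
python3 - <<'E'
from h import *
s=get_state();print(s["tcp_pos"],s["wrist_force"],s["finger_gap"])
go((.497,.216,.18),68)
E
```

```text
[0.49051789 0.14079575 0.17985409] [ 0.87484797 -0.0627631  -3.58697595] 0.04427540228937768
yaw now 73.1 slide [ 73.8 -15.7  -0.2] ang [-0.1  0.1  5.1]
```

Request:
jog_arm([
  {"slide": [20, -4, 0], "angular": [0, 0, 1], "fingers": 1},
  {"slide": [45, -10, 0], "angular": [0, 0, 3], "fingers": 1},
  {"slide": [65, -14, 0], "angular": [0, 0, 5], "fingers": 1},
  {"slide": [74, -15.7, 10], "angular": [0, 0, 5], "fingers": 1},
  {"slide": [74, -15.7, 20], "angular": [0, 0, 5], "fingers": 1},
  {"slide": [74, -15.7, 30], "angular": [0, 0, 5], "fingers": 1},
  {"slide": [74, -15.7, 35], "angular": [0, 0, 5], "fingers": 1},
  {"slide": [74, -15.7, 35], "angular": [0, 0, 5], "fingers": 1},
  {"slide": [74, -15.7, 35], "angular": [0, 0, 5], "fingers": 1},
])

```text
clock: 9.95
tcp_pos: [0.4976, 0.2151, 0.1454]
orientation: [-0.0, 0.829, 0.559, -0.001]
wrist_force: [-1.4, 0.1, -3.4]
finger_gap: 0.0446
grip_force: 72.1
```

```bash
python3 - <<'E'
from h import *
s=get_state();print(s["tcp_pos"],s["wrist_force"],s["finger_gap"])
go((.497,.216,.145),68)
b=read_camera("side");a=read_camera("top");B=b["color"].copy();zb=s["tcp_pos"][2]-.0915
A=a["color"].copy()
def sq(im,p,c,h,z,yaw,col):
    P=[proj(p,(*(np.array(c)+R.from_euler('z',yaw,degrees=True).as_matrix()[:2,:2]@v),z)) for v in([h,h],[h,-h],[-h,-h],[-h,h])]
    cv2.polylines(im,[np.int32(np.array(P)*16)],True,col,1,cv2.LINE_8,4)
c=s["tcp_pos"][:2]
for im,p in((B,b),(A,a)):
    sq(im,p,(.497,.216),.045,.03,19.1,(0,255,0)); sq(im,p,c,.028,zb+.004,19.1,(255,0,0)); sq(im,p,c,.028,zb+.068,19.1,(255,0,0))
X=cv2.resize(B[180:320,225:325,::-1],(400,560),interpolation=cv2.INTER_NEAREST)
Y=cv2.resize(A[170:310,195:295,::-1],(400,560),interpolation=cv2.INTER_NEAREST)
cv2.imwrite("pics/h1.png",np.hstack([X,Y]))
E
```

```text
[0.49757173 0.2151039  0.14544667] [-1.42836768  0.1405648  -3.43055567] 0.04463836209501187
yaw now 67.9 slide [ 0.6 -0.9  0.4] ang [-0.1  0.1 -0.1]
```

View pics/h1.png

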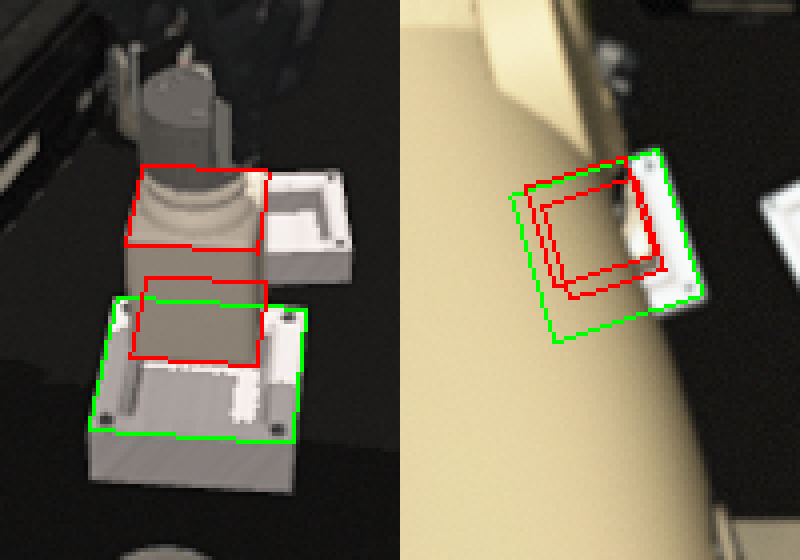

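The red predicted bottle outlines match the bottle in the side view (lower edge crop (132,358)–(257,366)), and the green outline matches the holder. The bottle is centred and square to the pocket, so I'll lower it.

Request:
jog_arm([
  {"slide": [0.5, -0.5, 10], "angular": [0, 0, 0], "fingers": 1},
  {"slide": [0.5, -0.5, 20], "angular": [0, 0, 0], "fingers": 1},
  {"slide": [0.5, -0.5, 25], "angular": [0, 0, 0], "fingers": 1},
  {"slide": [0.5, -0.5, 29], "angular": [0, 0, 0], "fingers": 1},
  {"slide": [0.5, -0.5, 33], "angular": [0, 0, 0], "fingers": 1},
  {"slide": [0.5, -0.5, 37], "angular": [0, 0, 0], "fingers": 1},
  {"slide": [0.5, -0.5, 40], "angular": [0, 0, 0], "fingers": 1},
  {"slide": [0.5, -0.5, 43], "angular": [0, 0, 0], "fingers": 1},
  {"slide": [0.5, -0.5, 45], "angular": [0, 0, 0], "fingers": 1},
  {"slide": [0.5, -0.5, 45], "angular": [0, 0, 0], "fingers": 1},
])

```text
clock: 10.88
tcp_pos: [0.4976, 0.217, 0.1007]
orientation: [-0.0, 0.829, 0.559, -0.0]
wrist_force: [0.9, -0.3, -4.0]
finger_gap: 0.044
grip_force: 72.2
```

No contact yet, so the bottle is entering freely. I'll lower it to the floor and hold.

Request:
jog_arm([
  {"slide": [0, 0, 1], "angular": [0, 0, 0], "fingers": 1},
  {"slide": [0, 0, 2], "angular": [0, 0, 0], "fingers": 1},
  {"slide": [0, 0, 3], "angular": [0, 0, 0], "fingers": 1},
  {"slide": [0, 0, 3.5], "angular": [0, 0, 0], "fingers": 1},
  {"slide": [0, 0, 4], "angular": [0, 0, 0], "fingers": 1},
  {"slide": [0, 0, 4], "angular": [0, 0, 0], "fingers": 1},
  {"slide": [0, 0, 4], "angular": [0, 0, 0], "fingers": 1},
  {"slide": [0, 0, 4], "angular": [0, 0, 0], "fingers": 1},
])

```text
clock: 11.55
tcp_pos: [0.4981, 0.2171, 0.0978]
orientation: [0.0, 0.829, 0.559, 0.0]
wrist_force: [-1.1, 0.4, 4.0]
finger_gap: 0.0445
grip_force: 72.9
```

The bottle stands on the pocket floor: contact came at TCP z = 0.0978, and I expected 0.0975. Now I'll press.

Request:
jog_arm([
  {"slide": [0, 0, 1], "angular": [0, 0, 0], "fingers": 1},
  {"slide": [0, 0, 2], "angular": [0, 0, 0], "fingers": 1},
  {"slide": [0, 0, 3], "angular": [0, 0, 0], "fingers": 1},
  {"slide": [0, 0, 4], "angular": [0, 0, 0], "fingers": 1},
  {"slide": [0, 0, 4.5], "angular": [0, 0, 0], "fingers": 1},
  {"slide": [0, 0, 4.5], "angular": [0, 0, 0], "fingers": 1},
  {"slide": [0, 0, 4.5], "angular": [0, 0, 0], "fingers": 1},
], squeeze=90)

```text
clock: 12.13
tcp_pos: [0.4984, 0.2172, 0.0937]
orientation: [0.0, 0.829, 0.559, 0.001]
wrist_force: [-2.0, -1.0, 7.0]
finger_gap: 0.044
grip_force: 91.7
```

Request:
jog_arm([
  {"slide": [0, 0, 0.5], "angular": [0, 0, -4], "fingers": 1},
  {"slide": [0, 0, 0.5], "angular": [0, 0, -8], "fingers": 1},
  {"slide": [0, 0, 0.5], "angular": [0, 0, -12], "fingers": 1},
  {"slide": [0, 0, 0.5], "angular": [0, 0, -16], "fingers": 1},
  {"slide": [0, 0, 0.5], "angular": [0, 0, -20], "fingers": 1},
  {"slide": [0, 0, 0.5], "angular": [0, 0, -24], "fingers": 1},
  {"slide": [0, 0, 0.5], "angular": [0, 0, -28], "fingers": 1},
  {"slide": [0, 0, 0.5], "angular": [0, 0, -32], "fingers": 1},
  {"slide": [0, 0, 0.5], "angular": [0, 0, -36], "fingers": 1},
  {"slide": [0, 0, 0.5], "angular": [0, 0, -40], "fingers": 1},
])

```text
clock: 12.97
tcp_pos: [0.499, 0.217, 0.0935]
orientation: [0.001, 0.586, 0.81, 0.001]
wrist_force: [-2.0, -0.6, 6.7]
finger_gap: 0.0441
grip_force: 91.8
```

```bash
python3 - <<'E'
from h import *
s=get_state();print(s["tcp_pos"],s["wrist_force"],s["ft_torque"],s["finger_gap"],s["joint_pos"]);go(s["tcp_pos"],68)
E
```

```text
[0.49902978 0.21698699 0.09346198] [-2.00920958 -0.61491537  6.66959764] [-0.2093098   0.35236723 -0.13263616] 0.04406346893460432 [ 2.63009906e-01  3.23843442e-01 -2.61469932e-01  9.82737884e-01
 -6.96749604e-04  1.51642534e+00]
yaw now 108.2 slide [0. 0. 0.] ang [ 0.2 -0.  40.2]
```

Request:
jog_arm([
  {"slide": [0, 0, 0], "angular": [0, 0, -4], "fingers": 1},
  {"slide": [0, 0, 0], "angular": [0, 0, -8], "fingers": 1},
  {"slide": [0, 0, 0], "angular": [0, 0, -12], "fingers": 1},
  {"slide": [0, 0, 0], "angular": [0, 0, -16], "fingers": 1},
  {"slide": [0, 0, 0], "angular": [0, 0, -20], "fingers": 1},
  {"slide": [0, 0, 0], "angular": [0, 0, -24], "fingers": 1},
  {"slide": [0, 0, 0], "angular": [0, 0, -28], "fingers": 1},
  {"slide": [0, 0, 0], "angular": [0, 0, -32], "fingers": 1},
  {"slide": [0, 0, 0], "angular": [0, 0, -34], "fingers": 1},
  {"slide": [0, 0, 0], "angular": [0, 0, -34], "fingers": 1},
])

```text
clock: 13.8
tcp_pos: [0.4993, 0.2173, 0.0936]
orientation: [0.001, 0.325, 0.946, 0.001]
wrist_force: [-0.7, -0.8, 7.0]
finger_gap: 0.0437
grip_force: 91.8
```

Request:
jog_arm([
  {"slide": [0, 0, -2], "angular": [0, 0, 0], "fingers": 1},
  {"slide": [0, 0, -4], "angular": [0, 0, 0], "fingers": 1},
  {"slide": [0, 0, -6], "angular": [0, 0, 0], "fingers": 1},
  {"slide": [0, 0, -8], "angular": [0, 0, 0], "fingers": 1},
  {"slide": [0, 0, -10], "angular": [0, 0, 0], "fingers": 1},
  {"slide": [0, 0, -12], "angular": [0, 0, 0], "fingers": 1},
  {"slide": [0, 0, -12], "angular": [0, 0, 0], "fingers": 1},
])

```text
clock: 14.38
tcp_pos: [0.4979, 0.217, 0.1043]
orientation: [0.0, 0.326, 0.946, -0.0]
wrist_force: [0.5, -0.3, -0.2]
finger_gap: 0.0442
grip_force: 91.4
```

The wrist shows no bottle weight (-0.2 N, against -3.6 N when carrying), so the cap is free. I'll lift straight up.

Request:
jog_arm([
  {"slide": [0, 0, -5], "angular": [0, 0, 0], "fingers": 1},
  {"slide": [0, 0, -13], "angular": [0, 0, 0], "fingers": 1},
  {"slide": [0, 0, -22], "angular": [0, 0, 0], "fingers": 1},
  {"slide": [0, 0, -32], "angular": [0, 0, 0], "fingers": 1},
  {"slide": [0, 0, -44], "angular": [0, 0, 0], "fingers": 1},
  {"slide": [0, 0, -56], "angular": [0, 0, 0], "fingers": 1},
  {"slide": [0, 0, -65], "angular": [0, 0, 0], "fingers": 1},
  {"slide": [0, 0, -65], "angular": [0, 0, 0], "fingers": 1},
  {"slide": [0, 0, -65], "angular": [0, 0, 0], "fingers": 1},
  {"slide": [0, 0, -65], "angular": [0, 0, 0], "fingers": 1},
])

```text
clock: 15.22
tcp_pos: [0.4976, 0.217, 0.1689]
orientation: [-0.0, 0.326, 0.946, -0.0]
wrist_force: [0.1, -0.1, -0.8]
finger_gap: 0.0439
grip_force: 91.5
```

```bash
python3 - <<'E'
from h import *
s=get_state();print(s["tcp_pos"],s["wrist_force"],s["finger_gap"],abs(s["qvel"]).max())
b=read_camera("side")
cv2.imwrite("pics/end.png",cv2.resize(b["color"][150:320,210:340,::-1],(455,595),interpolation=cv2.INTER_CUBIC))
E
```

```text
[0.49760362 0.21695093 0.16888406] [ 0.06522559 -0.10087947 -0.80770742] 0.04389421104010055 0.011891721081780736
```

View pics/end.png

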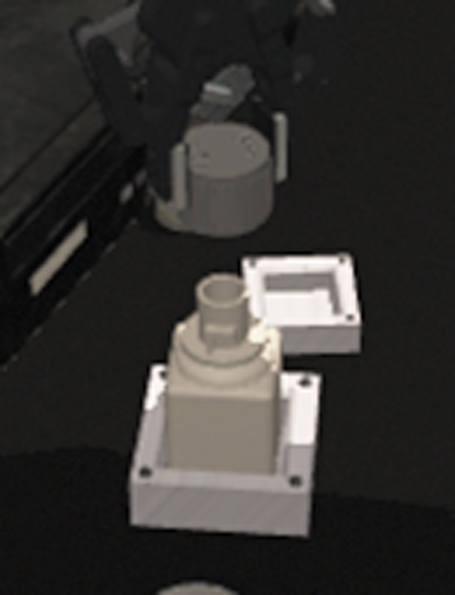

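The cap is held level at crop (230,180) above the open mouth (222,290), and the bottle sits in the pocket. I'll hand in.

```bash
python3 -c "
from workcell import *
print(hand_in())"
```

```text
the job is handed in; nothing more can be done
None
```

I handed the job in at about 15 s of the 45 s limit: the bottle is upright and home in the large holder's pocket, and the gripper holds the opened cap level about 5 cm above its mouth; my first grasp missed and tipped the bottle about 0.2 rad before it righted itself, and the verdict was not shown.

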